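# Pack the glue stick, close the double-lidded tin, take off its outer lid

### The arm

A 6-joint arm with a two-finger parallel gripper is mounted at the origin on a cart in front of the work surface, level with it; the furniture and walls round the work are solid. World frame = base frame: x ahead of the robot, y to its left, z up, the work surface at z = 0. Lengths are in mm, angles in degrees, forces in N, time in s.
With the tool pointing down it reaches from about 300 to 850 mm from the base axis. Payload 4.2 kg.
Tool frame: the origin (TCP) lies midway between the tips of the shut fingers; the grasp point (between the pads) lies 19 mm behind it; z points along the fingers, y is the line along which they close (so a half turn about z gives the same grasp; the last joint's range is limited). The gripper opens to 91 mm and grips with 3 to 60 N. Pads are 32 mm wide; open, the fingers measure 118 mm over their backs; the gripper's body (76 mm by 178 mm) begins 60 mm behind the grasp point.
Start: joints at [-73.052, 18.312, 89.639, -0, 72.044, -1.146], TCP at [178.586, -546.583, 192.276] pointing down, gripper open.
Joint ranges: [-177.97, 177.97], [-48.28, 115.42], [12.27, 149.76], [-77.06, 257.06], [2.81, 150.46], [-146.56, 146.56]. Speed limits (degrees/s): [147.25, 147.25, 180, 180, 180, 180].

### API

Orientations are given as [roll, pitch, yaw] about the fixed x, y, z axes, in that order (R = Rz(yaw) Ry(pitch) Rx(roll)).
In Python, from workcell import env gives the robot as it stands.
- The arm moves only by the shell command python3 -m jog 'ROWS' [FORCE]. ROWS is a JSON object of lists of equal length, an entry for each row: "jaw": the finger opening in mm, from 0 to 91.2; "slide": the shift along the tool's x, y, z in units of 30 mm (1.0 is 30 mm), a list of three; "spin": the turn about the tool's z in units of 8 degrees (1.0 is 8 degrees). In form: {"jaw": [jaw, ...], "slide": [[dx, dy, dz], ...], "spin": [spin, ...]}. A call has 1 to 10 rows; each row shifts and turns the commanded pose from where the row before left it, along the tool's axes as they then stand; what a row does not reach is not made up. A row lasts 1/10 s, in which the tool goes at most 50 mm and 8.59 degrees, less where a joint would pass 70% of its speed; a pose out of reach is approached as far as the arm can. A call is refused whole if a number of a shift passes 1 or a number of a turn 1, either way. A call with a gripper value outside its range is refused whole. The fingers move at their own pace and stop on an object; FORCE is the grip in N (left out, the last holds). Time passes only in rows, so rows that do not move let the fingers close. It gives the time, the measured TCP pose, the force, the opening and the grip force at its end, in the units of the state.
- env.state(): the state, without advancing time (a new reading comes with each control period).
- env.grab_frame(name): name is "scene" or "side" or "wrist"; returns the picture (400x640x3 uint8, red, green, blue); there is no depth.
- env.camera_model(name): a dict with "fx", "fy", "cx", "cy" (pixels), "camera_from_world" (4x4, takes a point from world to camera coordinates). Camera axes: x right, y up, looking along -z (the intrinsics and any distortion apply to the point x, -y, -z); pixel columns grow to the right and rows downward; lengths in mm; the calibration is good to about 2 mm. A picture is of the moment at which its call begins: read the wrist's pose just before it. camera_model takes no time and is no camera call; for the wrist camera it gives the pose at the moment of the call.
- env.job_done(): hands the job in; it is judged then, once.
The state is a dict: "time_s": time; "qpos": joint angles; "qvel": joint speeds; "effort": joint torques, N m; "ee_pos": TCP position; "ee_rot": TCP orientation; "force": force on the tool from outside, world axes, zero at the start; "torque": the same for the moment, N m; "gripper_width": finger opening in mm; "gripper_force": force on a finger pad.
Only numpy, scipy, OpenCV 4.12 (cv2) and the standard library are available. Lean on these libraries where they do the work, as an engineer would, in place of code of your own. Each camera call takes 0.05 s, during which the arm holds its last target. There are 200 camera calls.

### The job

Stand the glue stick upright in the round well in the middle of the open green tin, then pick up the tin's nested pair of lids together by the orange knob and lower them as one onto the tin until they are fully seated; let nothing drop and leave the other things on the desk alone. I want to put a label on the outer lid, so next take the green outer lid by its metal collar and lift it off alone, straight up, leaving the white inner lid seated on the tin and the glue stick inside. Finish while still holding the outer lid level and still, about 10 cm above where it sat: do not put it down or let go.

Things in the scene. Friction and masses are not known exactly. Their poses are not given: they have to be found in the camera images.
- tin: Open round green tin with a pale band, fixed to the desk: 126 mm outside, 120 mm inside diameter, 116 mm tall, floor 4 mm thick. In its middle a white tube (the well), 34 mm inside, 40 mm outside diameter, rises from the floor to 40 mm above the desk. Origin at the centre of its underside, on the desk; z up.
- glue_stick: White glue stick with a red cap, standing upright on the desk, 24 mm in diameter, 88 mm tall, about 30 g, loose. Origin at the centre of its underside, z along it to the cap. In the well it stands on the tin's floor, its origin 4 mm above the tin's.
- inner_lid: White inner lid, about 0.2 kg, loose. Origin: centre of underside, z up. Plug 0-16 mm, 115 mm diameter (lowest 6 mm taper to 104), goes into the tin with 2.5 mm play all round; flange 16-20 mm, 126 mm diameter, rests on the rim; orange knob 20-80 mm, a 22 mm cylinder. Starts on the desk on its plug, outer lid lying on it. Seated, its origin is 100 mm above the tin's.
- inner_top (a point): Point of the inner lid on its axis, 20 mm above its origin: top face of the flange. The outer lid's origin coincides with it while the lids are nested.
- inner_knob (a point): Centre of the top of the orange knob, 80 mm above the inner lid's origin. The knob stands 32 mm clear above the collar of the outer lid, so fingers that close on its upper part lift both lids, as the outer one rests on the inner.
- outer_lid: Green outer lid, about 0.15 kg, loose on the inner lid. Origin on its axis at the underside of its top plate, z up. Plate 140 mm diameter, 0-4 mm, with a 32 mm hole round the knob; skirt 133 mm inside diameter, down to -12 mm; round the knob a bare-metal collar, 46 mm outside, 34 mm inside diameter, 4-28 mm. Fingers outside the collar lift this lid alone.
- outer_collar (a point): Centre of the top rim of the metal collar, 28 mm above the outer lid's origin.
- calculator: Grey calculator with orange and black keys, 140x80x18 mm, loose bystander; origin at centre of its underside.
- mouse: Black cordless mouse by the pen pot right of the screen, 107x60x35 mm, loose bystander; origin at centre of its underside.
- screen_corner (a point): Lower right rear corner of the fixed black monitor's screen, nearest the robot; never moves. The screen runs left (+y) from here for 0.8 m, 40 mm thick (+x), up to 0.4 m above this point: keep clear. Its 11 mm foot plate starts 0.22 m left. Also fixed: the side of a tall bookshelf on the right, a wall at world x 0.5 to 0.55, y -0.45 to -0.77.
Things that resemble listed ones, but are neither listed nor needed, are in the scene too. Of the things that look like the glue_stick, take the one that is farthest from the robot's base at the start.

How it is judged:
By the outcome, as a careful person would: the job done as asked, in the order asked, and still so for the second after the job is handed in, while the arm keeps its last pose, push and grip.
It also fails if it takes over 64 s, if anything falls off the work surface, if the arm or the gripper's body presses on something with over 40 N, if the wrist force passes 120 N, or if a joint passes its speed limit or range.

## Working session

There is one attempt and no reset: what is moved stays moved. The work goes in short steps, Python scripts to look and compute and a shell command to move; the robot and the scene stay as the last step left them, time stands still between calls to the robot, and variables do not carry over. Pictures are saved under pics/ and viewed, at most 10 in all, crops included, and the job is handed in when it is done.

```bash
ls; mkdir -p pics; python3 - <<'E'
from workcell import env
import cv2,numpy as np
s=env.state();print({k:np.round(v,2).tolist() for k,v in s.items()})
for n in ["scene","side","wrist"]:
    m=env.camera_model(n)
    print(n,{k:(np.round(v,3).tolist()) for k,v in m.items()})
    cv2.imwrite(f"pics/{n}0.png",env.grab_frame(n)[:,:,::-1])
E
```

```text
pics
{'time_s': 0.0, 'qpos': [-73.05, 18.35, 89.71, -0.0, 72.04, -1.15], 'qvel': [0.03, 0.03, 0.04, 0.01, -0.13, -0.07], 'effort': [0.0, -41.25, -23.2, 0.07, 0.05, -0.0], 'ee_pos': [178.43, -546.06, 191.42], 'ee_rot': [-179.9, -0.0, 18.1], 'force': [0.73, 0.49, 0.02], 'torque': [0.01, 0.03, -0.02], 'gripper_force': 0.0, 'gripper_width': 91.19}
scene {'fx': 382.951, 'fy': 382.951, 'cx': 321.648, 'cy': 202.247, 'camera_from_world': [[-0.891, -0.455, -0.01, 495.563], [0.174, -0.36, 0.917, -225.915], [-0.42, 0.815, 0.4, -567.0], [0.0, 0.0, 0.0, 1.0]]}
side {'fx': 462.143, 'fy': 462.143, 'cx': 322.521, 'cy': 196.957, 'camera_from_world': [[-0.468, -0.884, 0.015, 218.397], [0.547, -0.276, 0.79, -426.9], [-0.694, 0.378, 0.613, -462.981], [0.0, 0.0, 0.0, 1.0]]}
wrist {'fx': 331.277, 'fy': 331.277, 'cx': 321.824, 'cy': 201.875, 'camera_from_world': [[0.312, -0.95, -0.002, -573.897], [0.917, 0.301, -0.263, 29.004], [0.25, 0.08, 0.965, -390.585], [0.0, 0.0, 0.0, 1.0]]}
```

View pics/scene0.png

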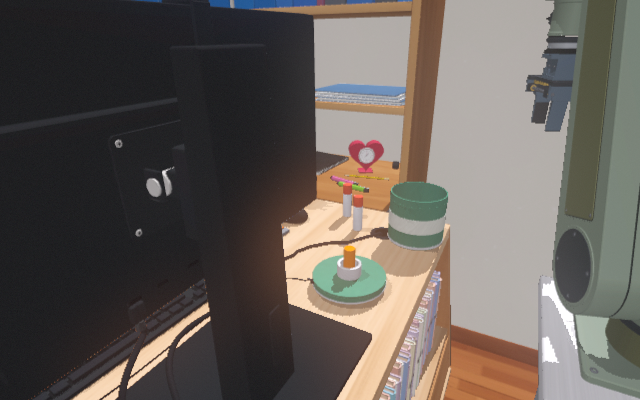

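View pics/side0.png

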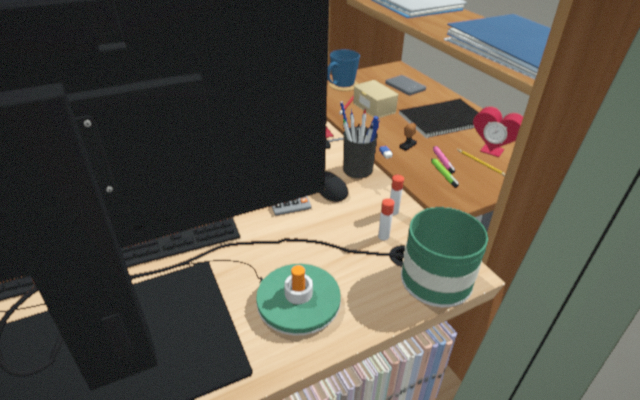

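View pics/wrist0.png

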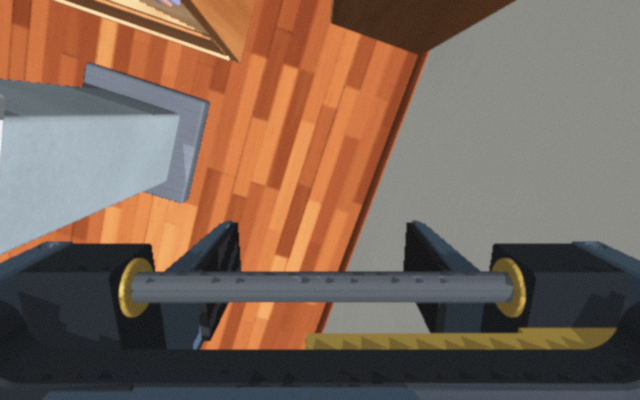

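The scene view shows the two glue sticks at about (347,200) and (358,212), the tin at (417,215) and the lids at (349,275). In the side view they are at (398,195), (386,220), (443,257) and (298,298). The wrist sees only floor.

```bash
cat > h.py <<'E'
import cv2,numpy as np
def cam(m):
    T=np.array(m["camera_from_world"]);R=T[:3,:3];return R,-R.T@T[:3,3]
def ray(m,u,v):
    R,c=cam(m);d=R.T@np.array([(u-m["cx"])/m["fx"],-(v-m["cy"])/m["fy"],-1.]);return c,d
def onz(m,u,v,z):
    c,d=ray(m,u,v);return (c+d*(z-c[2])/d[2])[:2]
def proj(m,p):
    T=np.array(m["camera_from_world"]);q=T[:3,:3]@np.array(p)+T[:3,3]
    return np.array([m["cx"]+m["fx"]*q[0]/-q[2],m["cy"]-m["fy"]*q[1]/-q[2]])
def vert(m1,p1,m2,p2):  # vertical planes through two rays -> xy, heights on each ray
    c1,d1=ray(m1,*p1);c2,d2=ray(m2,*p2)
    t=np.linalg.solve(np.c_[d1[:2],-d2[:2]],(c2-c1)[:2])
    a=c1+t[0]*d1;b=c2+t[1]*d2;return np.round([*a,b[2]],1)
def blobs(mask,amin=20):
    n,l,s,c=cv2.connectedComponentsWithStats(mask.astype(np.uint8));
    return [(s[i].tolist(),c[i].round(2).tolist()) for i in range(1,n) if s[i][4]>=amin]
def hsv(im): return cv2.cvtColor(im,cv2.COLOR_RGB2HSV)
def red(im): h=hsv(im);return ((h[...,0]<6)|(h[...,0]>174))&(h[...,1]>150)&(h[...,2]>90)
def orange(im): h=hsv(im);return (h[...,0]>9)&(h[...,0]<20)&(h[...,1]>200)&(h[...,2]>150)
def green(im): h=hsv(im);return (h[...,0]>65)&(h[...,0]<88)&(h[...,1]>90)&(h[...,2]>40)
E
python3 - <<'E'
from h import *
from workcell import env
for n in ["scene","side"]:
    im=cv2.imread(f"pics/{n}0.png")[:,:,::-1].copy();m=env.camera_model(n)
    print(n,cam(m)[1].round())
    for f in (red,orange,green): print(f.__name__,blobs(f(im),30))
E
```

```text
scene [242. 606. 439.]
red [([350, 143, 14, 19, 128], [355.1, 150.09]), ([367, 142, 12, 5, 33], [371.33, 143.94]), ([375, 146, 7, 13, 41], [377.73, 152.22]), ([344, 183, 8, 11, 75], [347.31, 188.08]), ([354, 195, 9, 12, 86], [357.9, 199.9])]
orange []
green []
side [ 14. 250. 618.]
red [([501, 115, 10, 11, 31], [505.13, 119.81]), ([475, 125, 42, 31, 149], [494.8, 139.93]), ([392, 175, 11, 15, 125], [397.19, 182.0]), ([382, 200, 11, 14, 133], [387.11, 206.53])]
orange [([294, 274, 10, 16, 94], [298.6, 281.76])]
green [([408, 208, 79, 69, 4282], [446.42, 241.53]), ([257, 265, 82, 67, 3405], [297.98, 301.44]), ([403, 270, 69, 33, 596], [433.55, 292.47])]
```

```bash
sed -i 's/^def orange.*/def orange(im): h=hsv(im);return (h[...,0]>7)\&(h[...,0]<20)\&(h[...,1]>195)\&(h[...,2]>130)/; s/^def green.*/def green(im): h=hsv(im);return (h[...,0]>60)\&(h[...,0]<92)\&(h[...,1]>70)\&(h[...,2]>30)/' h.py
python3 - <<'E'
from h import *
from workcell import env
I={n:cv2.imread(f"pics/{n}0.png")[:,:,::-1].copy() for n in("scene","side")};M={n:env.camera_model(n) for n in I}
for n in I:
    for f in (orange,green): print(n,f.__name__,blobs(f(I[n]),60))
h=hsv(I["scene"]);print(h[255,349],h[275,330],h[205,400])
a,b=M["scene"],M["side"]
for p,q in [((347.31,188.08),(397.19,182)),((357.9,199.9),(387.11,206.53))]: print(vert(a,p,b,q))
# tin/lid silhouettes via left/right extents
for n,rows in (("scene",(192,205)),):
    pass
E
```

```text
scene orange []
scene green [([314, 272, 68, 25, 612], [346.79, 286.32])]
side orange [([293, 273, 11, 17, 154], [298.24, 281.23])]
side green [([407, 208, 81, 69, 4386], [446.51, 241.64]), ([257, 265, 83, 68, 3552], [297.97, 301.25]), ([403, 268, 69, 36, 682], [433.76, 292.3])]
[ 14 181 189] [ 74  69 189] [ 60  45 114]
[ 604.3 -241.    77.    75.6]
[ 550.4 -180.3   77.4   73.4]
```

```bash
python3 - <<'E'
from h import *
from workcell import env
I={n:cv2.imread(f"pics/{n}0.png")[:,:,::-1].copy() for n in("scene","side")};M={n:env.camera_model(n) for n in I}
a,b=M["scene"],M["side"]
h=hsv(I["scene"])
g=(h[...,0]>50)&(h[...,0]<95)&(h[...,1]>38); g[:,460:]=0
o=(h[...,0]>7)&(h[...,0]<20)&(h[...,1]>165)&(h[...,2]>130); o[:240]=0;o[300:]=0
print(blobs(o,30));print(blobs(g,200))
G={"scene":g,"side":green(I["side"])}
K={"scene":((380,180),(450,250)),"side":((400,200),(492,305))}
def ext(mask,top,bot,x0,x1):
    # mean of left and right edges per row -> axis pixel
    out=[]
    for r in range(top,bot):
        c=np.flatnonzero(mask[r,x0:x1])+x0
        if len(c): out.append((r,c[0],c[-1],(c[0]+c[-1])/2))
    return out
for n in I:
    (x0,y0),(x1,y1)=K[n]
    e=ext(G[n],y0,y1,x0,x1);print(n,'tin',[tuple(map(float,t)) for t in e[::6]])
def disk(n,x0,y0,x1,y1,z):
    m=np.zeros_like(G[n]);m[y0:y1,x0:x1]=G[n][y0:y1,x0:x1]
    c=max(cv2.findContours(m.astype(np.uint8),0,1)[0],key=cv2.contourArea)
    c=cv2.convexHull(c)[:,0]
    P=np.array([onz(M[n],u,v,z) for u,v in c])
    (cx,cy),r=cv2.minEnclosingCircle(P.astype(np.float32));return round(cx,1),round(cy,1),round(r,1)
print('lid on z=40',disk("scene",305,240,395,310,40),disk("side",250,255,350,345,40))
print('knob',vert(a,blobs(o,30)[0][1],b,(298.24,281.23)))
E
```

```text
[([344, 247, 11, 20, 181], [349.23, 257.79])]
[([391, 182, 57, 39, 1874], [418.92, 200.44]), ([396, 231, 47, 16, 446], [419.76, 239.41]), ([313, 255, 73, 46, 1942], [348.42, 278.79])]
scene tin [(182.0, 405.0, 423.0, 414.0), (188.0, 391.0, 443.0, 417.0), (194.0, 391.0, 447.0, 419.0), (200.0, 391.0, 447.0, 419.0), (206.0, 392.0, 446.0, 419.0), (212.0, 394.0, 445.0, 419.5), (218.0, 408.0, 438.0, 423.0), (234.0, 397.0, 442.0, 419.5), (240.0, 397.0, 440.0, 418.5), (246.0, 415.0, 427.0, 421.0)]
side tin [(208.0, 435.0, 443.0, 439.0), (214.0, 418.0, 466.0, 442.0), (220.0, 412.0, 477.0, 444.5), (226.0, 410.0, 483.0, 446.5), (232.0, 409.0, 486.0, 447.5), (238.0, 409.0, 487.0, 448.0), (244.0, 408.0, 486.0, 447.0), (250.0, 408.0, 484.0, 446.0), (256.0, 411.0, 482.0, 446.5), (262.0, 416.0, 479.0, 447.5), (268.0, 403.0, 475.0, 439.0), (274.0, 403.0, 465.0, 434.0), (280.0, 405.0, 412.0, 408.5), (286.0, 407.0, 471.0, 439.0), (292.0, 414.0, 469.0, 441.5), (298.0, 423.0, 463.0, 443.0)]
lid on z=40 (466.3, 68.4, 72.4) (459.2, 49.5, 69.2)
knob [478.   39.5  58.6  50.3]
```

```bash
cat >> h.py <<'E'
def plan(env,target,yaw=None):
    """print tool-frame shift in slide units and spin units to TCP target"""
    from scipy.spatial.transform import Rotation as Ro
    s=env.state();R=Ro.from_euler('xyz',s["ee_rot"],degrees=True).as_matrix()
    d=R.T@(np.array(target)-s["ee_pos"]);print('at',np.round(s["ee_pos"],1),np.round(s["ee_rot"],1),'slide',np.round(d/30,2),'mm',np.round(d,1),end=' ')
    if yaw is not None: print('spin',round(-(((yaw-s["ee_rot"][2]+90)%180)-90)/8,2))
E
python3 - <<'E'
from h import *
from workcell import env
from scipy.spatial.transform import Rotation as Ro
a,b,w=[env.camera_model(n) for n in("scene","side","wrist")]
print('tin',vert(a,(419,197),b,(447.7,236)))
print('tin rim',onz(a,419,197,116),onz(b,447.7,236,116),'base pts',onz(a,419,240,0),onz(b,443,300,0))
print('knobtop',onz(a,349.5,249.5,80),onz(b,298.4,275,80), 'screen?')
s=env.state();R=Ro.from_euler('xyz',s["ee_rot"],degrees=True).as_matrix()
Rc,c=cam(w);print('wcam in tool',(R.T@(c-s["ee_pos"])).round(1),'look in tool',(R.T@-Rc[2]).round(3))
for n in("glue",(604,-241)),: plan(env,[604,-241,330])
E
```

```text
tin [ 412.1 -203.2  101.4  102.4]
tin rim [ 404.74296984 -168.22926153] [ 401.53806629 -191.17928952] base pts [ 399.63242    -190.72968681] [ 368.65186316 -180.13247911]
knobtop [475.54141501  45.02492593] [465.22444121  44.74147554] screen?
wcam in tool [ 7.530e+01 -1.000e-01 -1.916e+02] look in tool [-0.263 -0.     0.965]
at [ 178.5 -546.2  191.6] [-179.9   -0.    18.1] slide [16.64 -5.27 -4.61] mm [ 499.3 -158.1 -138.2]
```

```bash
python3 -m jog '{"jaw":[91,91,91,91,91,91,91,91,91,91],"slide":[[0,0,-1],[0,0,-1],[1,-0.7,-0.6],[1,-0.7,-0.6],[1,-0.7,-0.6],[1,-0.7,-0.6],[1,-0.8,0],[1,-0.8,0],[1,-0.8,0],[1,-0.8,0]],"spin":[0,0,0,0,0,0,0,0,0,0]}' && python3 -m jog '{"jaw":[91,91,91,91,91,91,91,91],"slide":[[1,-1,0],[1,-1,0],[1,-1,0],[0.4,-1,0],[0,-1,0],[0,0,0],[0,0,0],[0,0,0]],"spin":[0,0,0,0,0,0,0,0]}'
python3 - <<'E'
from h import *
from workcell import env
s=env.state();print(s["ee_pos"],s["ee_rot"],s["qpos"])
cv2.imwrite("pics/w1.png",env.grab_frame("wrist")[:,:,::-1])
E
```

```text
time_s: 1.15
ee_pos: [351.3, -299.5, 324.1]
ee_rot: [-180.0, 0.0, 18.1]
force: [0.1, -0.9, 0.2]
gripper_width: 91.1
gripper_force: 0.0
time_s: 1.95
ee_pos: [401.3, -127.4, 324.2]
ee_rot: [180.0, 0.0, 18.1]
force: [-0.2, -0.6, 0.0]
gripper_width: 90.9
gripper_force: 0.0
[ 401.30531977 -127.38562436  324.16170199] [1.79969592e+02 9.13590692e-03 1.80534685e+01] [-1.91507912e+01  5.93003243e-01  9.28979356e+01 -2.97992247e-02
  8.64979518e+01  5.27975553e+01]
```

View pics/w1.png

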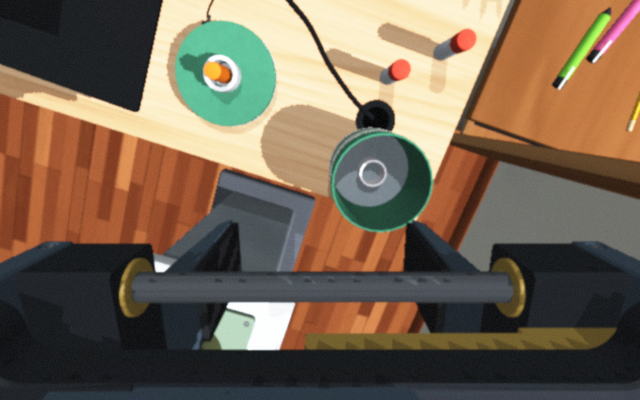

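The wrist view shows the tin rim around (382,181), its well ring at (372,173), and cap tops near (463,40) and (400,69). The lid disc is around (225,73) with the knob top at (213,71).

```bash
python3 - <<'E'
from h import *
from workcell import env
w=env.camera_model("wrist");print(cam(w)[1].round(1))
im=cv2.imread("pics/w1.png")[:,:,::-1].copy();h=hsv(im)
G=(h[...,0]>60)&(h[...,0]<95)&(h[...,1]>70)
def circ(P):
    A=np.c_[2*P,np.ones(len(P))];x=np.linalg.lstsq(A,(P**2).sum(1),rcond=None)[0]
    return np.r_[x[:2],np.sqrt(x[2]+x[0]**2+x[1]**2)].round(1)
def hull(x0,y0,x1,y1):
    m=np.zeros_like(G);m[y0:y1,x0:x1]=G[y0:y1,x0:x1]
    return np.vstack(cv2.convexHull(np.vstack(cv2.findContours(m.astype(np.uint8),0,1)[0])))
lid=hull(165,10,285,135);print('lid top z40',circ(np.array([onz(w,u+0.,v+0.,40) for u,v in lid])))
tin=hull(325,120,440,235)
t=np.array([(u,v) for u,v in tin if u>372 and v>140]);print('tin rim',len(t),circ(np.array([onz(w,u,v,116) for u,v in t])))
r=red(im);R=blobs(r,40);print(R)
o=(h[...,0]>9)&(h[...,0]<20)&(h[...,1]>180)&(h[...,2]>200);o[:,:195]=0;o[:,245:]=0;o[95:]=0;print('knob',blobs(o,30))
for n,z,(x0,y0,x1,y1) in (("tin",0,(355,155,392,190)),("cap",0,(440,20,482,65)),("knob",0,(195,45,248,98))):
    c=im[y0:y1,x0:x1,::-1]; cv2.imwrite(f"pics/c_{n}.png",cv2.resize(c,(260,260*c.shape[0]//c.shape[1]),interpolation=cv2.INTER_NEAREST))
a=[cv2.imread(f"pics/c_{n}.png") for n in("tin","cap","knob")]
H=min(x.shape[0] for x in a);cv2.imwrite("pics/crops.png",np.hstack([x[:H] for x in a]))
E
```

```text
[ 472.9 -104.   515.7]
lid top z40 [477.5  35.1  66.5]
tin rim 15 [ 411.5 -203.6   60.8]
[([451, 30, 24, 22, 362], [463.43, 40.17]), ([389, 60, 21, 20, 303], [399.05, 69.64])]
knob [([205, 64, 24, 17, 157], [220.4, 73.16])]
```

View pics/crops.png

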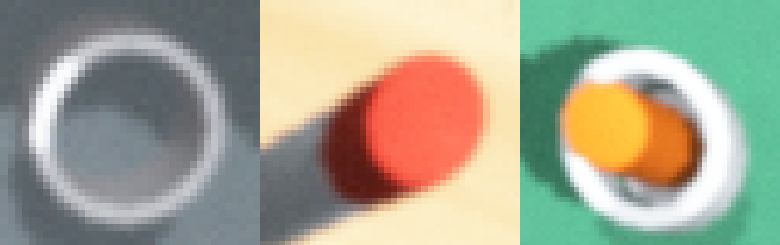

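The crops give the well ring's centre at (372.4,172.7), the far cap's top at (466.5,39.0) and the knob top at (212.0,70.4).

```bash
python3 - <<'E'
from h import *
from workcell import env
w=env.camera_model("wrist")
print('well',onz(w,372.4,172.7,40),'cap',onz(w,466.5,39,88),'cap2',onz(w,401,68.5,88),'knob',onz(w,212,70.4,80))
plan(env,onz(w,466.5,39,88).tolist()+[150],18)
im=cv2.imread("pics/side0.png")
a=env.camera_model("scene");b=env.camera_model("side")
for x in(650,700,750): # side corner pixel ray at x
    c,d=ray(b,327,170);t=(x-c[0])/d[0];c2,d2=ray(a,316,202);t2=(x-c2[0])/d2[0];print((c+t*d).round(),(c2+t2*d2).round())
E
```

```text
well [ 414.08372693 -200.33204636] cap [ 604.26297413 -240.48006561] cap2 [ 550.01956883 -179.06332077] knob [477.27467472  39.73974665]
at [ 401.3 -127.5  324.1] [180.   0.  18.] slide [5.27 5.67 5.8 ] mm [158.1 170.2 174.1] spin 0.0
[ 650. -105.  119.] [ 650. -154.   63.]
[ 700. -132.   80.] [ 700. -247.   17.]
[ 750. -160.   40.] [ 750. -341.  -29.]
```

```bash
python3 -m jog '{"jaw":[60,60,60,60,60,60,60,60,60,60],"slide":[[0.75,0.81,0.6],[0.75,0.81,0.6],[0.75,0.81,0.6],[0.75,0.81,0.8],[0.75,0.81,0.8],[0.75,0.81,0.8],[0.77,0.81,0.8],[0,0,0.8],[0,0,0],[0,0,0]],"spin":[0,0,0,0,0,0,0,0,0,0]}'; python3 - <<'E'
from h import *
from workcell import env
plan(env,[604.3,-240.6,47],18);w=env.camera_model("wrist")
cv2.imwrite("pics/w2.png",env.grab_frame("wrist")[:,:,::-1]); print(proj(w,[604.3,-240.6,88]))
E
```

```text
time_s: 3.0
ee_pos: [603.9, -240.1, 150.0]
ee_rot: [-180.0, 0.1, 18.0]
force: [0.2, 0.5, 0.8]
gripper_width: 60.2
gripper_force: 0.0
at [ 603.9 -240.1  150. ] [-1.8e+02  1.0e-01  1.8e+01] slide [0.01 0.02 3.43] mm [  0.3   0.7 103. ] spin 0.0
[322.95782102 209.02310971]
```

View pics/w2.png

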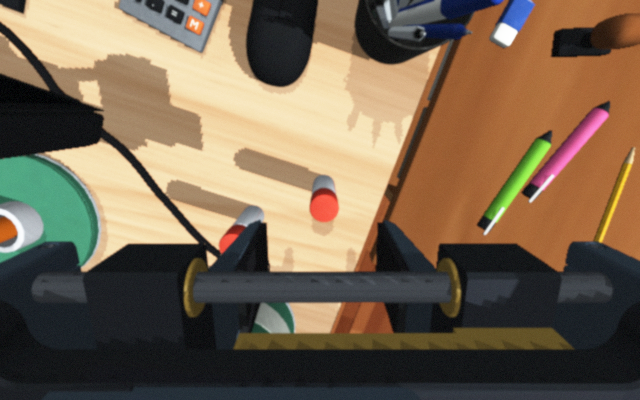

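The target cap sits at (323,207), within 2 px of the predicted (323,209). The near stick, at (235,235), is outside the left finger, so I can descend and grip.

```bash
python3 -m jog '{"jaw":[60,60,60,60,60,20,20,20,20,20],"slide":[[0,0,0.8],[0,0,0.8],[0,0,0.8],[0,0,0.7],[0,0,0.33],[0,0,0],[0,0,0],[0,0,0],[0,0,0],[0,0,0]],"spin":[0,0,0,0,0,0,0,0,0,0]}' 15; python3 -m jog '{"jaw":[20,20,20,20,20,20,20,20],"slide":[[0,0,0],[0,0,-0.3],[0,0,-0.7],[0,0,-1],[0,0,-1],[0,0,-1],[0,0,-0.6],[0,0,0]],"spin":[0,0,0,0,0,0,0,0]}'
python3 -c "
from h import *
from workcell import env
plan(env,[412.3,-202.5,185],18)"
```

```text
time_s: 4.05
ee_pos: [604.7, -239.5, 48.2]
ee_rot: [179.9, -0.1, 18.1]
force: [0.2, -0.1, 0.6]
gripper_width: 23.2
gripper_force: 15.1
time_s: 4.85
ee_pos: [605.9, -239.9, 189.1]
ee_rot: [179.7, -0.3, 18.1]
force: [0.1, 0.5, -0.4]
gripper_width: 23.3
gripper_force: 15.0
at [ 605.9 -239.9  189.1] [179.7  -0.3  18.1] slide [-5.75 -3.19  0.09] mm [-172.4  -95.7    2.8] spin 0.01
```

```bash
python3 -m jog '{"jaw":[20,20,20,20,20,20,20,20,20],"slide":[[-0.4,-0.2,0],[-0.8,-0.5,0],[-0.9,-0.5,0],[-1,-0.5,0],[-1,-0.5,0],[-0.9,-0.5,0],[-0.5,-0.3,0],[-0.25,-0.2,0],[0,0,0]],"spin":[0,0,0,0,0,0,0,0,0]}'; python3 - <<'E'
from h import *
from workcell import env
plan(env,[412.3,-202.5,185],18);w=env.camera_model("wrist")
cv2.imwrite("pics/w3.png",env.grab_frame("wrist")[:,:,::-1]); print(proj(w,[412.3,-202.5,116]))
E
```

```text
time_s: 5.75
ee_pos: [409.5, -201.1, 184.9]
ee_rot: [-180.0, 0.0, 18.1]
force: [0.8, 0.0, -0.5]
gripper_width: 23.5
gripper_force: 15.0
at [ 409.5 -201.1  184.9] [-180.     0.    18.1] slide [ 0.07  0.07 -0.  ] mm [ 2.2  2.2 -0.1] spin 0.01
[324.92158315 204.20136884]
```

View pics/w3.png

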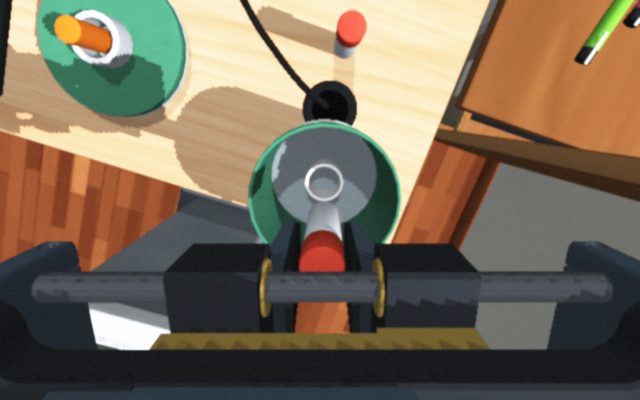

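The well ring is at (324,182), inside a rim arc that tops out near row 121, and the stick is held upright between the fingers.

```bash
python3 - <<'E'
from h import *
from workcell import env
from scipy.optimize import least_squares
w=env.camera_model("wrist");im=cv2.imread("pics/w3.png")[:,:,::-1].copy();h=hsv(im)
G=(h[...,0]>60)&(h[...,0]<95)&(h[...,1]>90)
m=np.zeros_like(G);m[118:240,240:405]=G[118:240,240:405]
L=[(np.flatnonzero(m[r])[0],r) for r in range(160,240,4)];Rr=[(np.flatnonzero(m[r])[-1]+1,r) for r in range(160,240,4)]
T=[(c,np.flatnonzero(m[:,c])[0]) for c in range(290,365,5)]
print(L[::5],Rr[::5],T[::4])
P=np.array([onz(w,u-.0,v,116) for u,v in L+Rr+T])
r=least_squares(lambda x:np.hypot(*(P-x[:2]).T)-x[2],[412,-202,63],loss='soft_l1');print('rim',r.x.round(1),np.abs(r.fun).mean().round(2))
# well ring: bright pixels
c=im[155:210,295:352].astype(int).min(2);b=c>165
print(blobs(b,20));ys,xs=np.nonzero(b)
hl=cv2.convexHull(np.c_[xs+295,ys+155].astype(np.int32))[:,0]
P=np.array([onz(w,u,v,40) for u,v in hl if v<195]);r=least_squares(lambda x:np.hypot(*(P-x[:2]).T)-x[2],[412,-202,20],loss='soft_l1');print('well',r.x.round(1))
print('manual',onz(w,323.8,182,40))
s=env.state()
print('cap mask', proj(w,[*s["ee_pos"][:2],s["ee_pos"][2]-47+88]))
E
```

```text
[(np.int64(259), 160), (np.int64(252), 180), (np.int64(249), 200), (np.int64(251), 220)] [(np.int64(390), 160), (np.int64(398), 180), (np.int64(400), 200), (np.int64(396), 220)] [(290, np.int64(131)), (310, np.int64(124)), (330, np.int64(123)), (350, np.int64(127))]
rim [ 415.9 -201.7   61.8] 0.47
[([9, 9, 40, 37, 359], [27.34, 26.58])]
well [ 415.4 -201.5   19.9]
manual [ 415.83339547 -201.68670234]
cap mask [322.09749137 268.1077636 ]
```

```bash
python3 -m jog '{"jaw":[20,20,20,20,20,20,20,20,20],"slide":[[0.17,0.08,0],[0,0,0.5],[0,0,0.8],[0,0,0.8],[0,0,0.8],[0,0,0.6],[0,0,0.5],[0,0,0.3],[0,0,0]],"spin":[0,0,0,0,0,0,0,0,0]}';  python3 - <<'E'
from h import *
from workcell import env
plan(env,[415.2,-201.8,51.5],18);print(env.state()["force"])
E
```

```text
time_s: 6.7
ee_pos: [416.3, -202.1, 55.1]
ee_rot: [-179.9, 0.1, 18.1]
force: [-0.3, -0.7, -0.3]
gripper_width: 23.4
gripper_force: 15.0
at [ 416.3 -202.1   55.1] [-1.799e+02  1.000e-01  1.810e+01] slide [-0.03 -0.02  0.12] mm [-0.9 -0.6  3.6] spin 0.01
[-0.32092971 -0.74505678 -0.28384289]
```

```bash
python3 -m jog '{"jaw":[20,20,20,20,20],"slide":[[0,0,0.05],[0,0,0.05],[0,0,0.03],[0,0,0],[0,0,0]],"spin":[0,0,0,0,0]}'
```

```text
time_s: 7.2
ee_pos: [416.3, -202.4, 52.8]
ee_rot: [180.0, -0.0, 18.1]
force: [-0.6, -0.6, -0.0]
gripper_width: 23.4
gripper_force: 15.0
```

```bash
python3 -m jog '{"jaw":[20,20,20],"slide":[[0,0,0.03],[0,0,0.02],[0,0,0]],"spin":[0,0,0]}';python3 -m jog '{"jaw":[20,20,20],"slide":[[0,0,0.03],[0,0,0],[0,0,0]],"spin":[0,0,0]}'
```

```text
time_s: 7.5
ee_pos: [416.9, -202.7, 52.0]
ee_rot: [179.9, -0.1, 18.1]
force: [-1.2, 0.3, 6.9]
gripper_width: 23.3
gripper_force: 15.0
time_s: 7.8
ee_pos: [417.4, -203.2, 51.8]
ee_rot: [179.8, -0.1, 18.1]
force: [-0.6, -0.6, 10.7]
gripper_width: 23.3
gripper_force: 15.0
```

```bash
python3 -m jog '{"jaw":[26,30,40,45,45,45,45,45,45,45],"slide":[[0,0,-0.04],[0,0,0],[0,0,0],[0,0,-0.3],[0,0,-0.7],[0,0,-1],[0,0,-1],[0,0,-1],[0,0,-0.8],[0,0,-0.3]],"spin":[0,0,0,0,0,0,0,0,0,0]}'; python3 -m jog '{"jaw":[45,45],"slide":[[0,0,0],[0,0,0]],"spin":[0,0]}'; python3 - <<'E'
from h import *
from workcell import env
plan(env,[477.3,39.7,150],18);cv2.imwrite("pics/w4.png",env.grab_frame("wrist")[:,:,::-1])
w=env.camera_model("wrist");print(proj(w,[415.3,-201.7,92]))
E
```

```text
time_s: 8.8
ee_pos: [417.3, -202.9, 207.1]
ee_rot: [179.8, -0.2, 18.1]
force: [-0.1, -0.7, -0.0]
gripper_width: 44.9
gripper_force: 0.0
time_s: 9.0
ee_pos: [415.4, -201.9, 203.2]
ee_rot: [-179.9, 0.1, 18.1]
force: [-0.2, -0.5, -0.3]
gripper_width: 44.9
gripper_force: 0.0
at [ 415.4 -201.9  203.2] [-1.799e+02  1.000e-01  1.810e+01] slide [ 4.47 -7.01  1.78] mm [ 134.  -210.3   53.3] spin 0.01
[322.23027789 194.17972284]
```

View pics/w4.png

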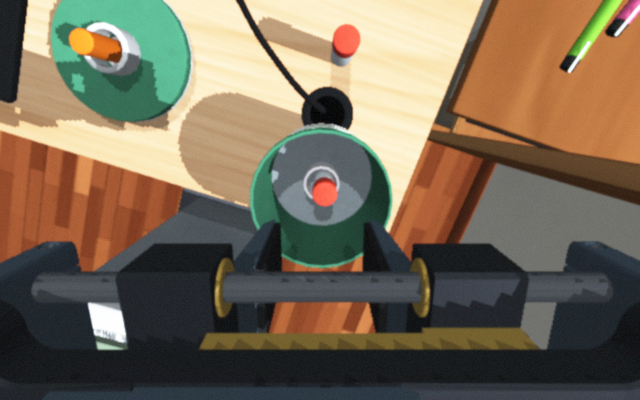

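The stick stands upright in the well, cap top at (325,191). The rim circle is now fully visible, so I refit it and move to the lids.

```bash
python3 - <<'E'
from h import *
from workcell import env
from scipy.optimize import least_squares
w=env.camera_model("wrist");im=cv2.imread("pics/w4.png")[:,:,::-1].copy();h=hsv(im)
G=(h[...,0]>60)&(h[...,0]<95)&(h[...,1]>90)
m=np.zeros_like(G);m[126:275,245:395]=G[126:275,245:395]
f=np.flatnonzero
E=[(f(m[r])[0],r) for r in range(175,225,4)]+[(f(m[r])[-1]+1,r) for r in range(165,220,4)]+[(c,f(m[:,c])[0]) for c in range(295,350,5)]+[(c,f(m[:,c])[-1]+1) for c in range(290,358,4)]
P=np.array([onz(w,u,v,116) for u,v in E])
r=least_squares(lambda x:np.hypot(*(P-x[:2]).T)-x[2],[412,-202,63],loss='soft_l1');print('rim',r.x.round(1),np.abs(r.fun).mean().round(2))
E
python3 -m jog '{"jaw":[60,60,60,60,60,60,60,60,60,60],"slide":[[0.2,-0.4,0],[0.5,-0.8,0.2],[0.6,-0.9,0.3],[0.6,-0.9,0.3],[0.6,-0.9,0.3],[0.6,-0.9,0.3],[0.6,-0.9,0.2],[0.5,-0.8,0.18],[0.27,-0.51,0],[0,0,0]],"spin":[0,0,0,0,0,0,0,0,0,0]}'
python3 - <<'E'
from h import *
from workcell import env
env.grab_frame("side")
plan(env,[477.3,39.7,53],18)
w=env.camera_model("wrist");im=env.grab_frame("wrist");cv2.imwrite("pics/w5.png",im[:,:,::-1]);print(proj(w,[477.3,39.7,80]))
E
```

```text
rim [ 413.9 -201.    61.9] 0.48
time_s: 10.05
ee_pos: [477.6, 41.7, 149.7]
ee_rot: [-179.9, 0.1, 18.3]
force: [0.7, -0.1, -0.9]
gripper_width: 59.9
gripper_force: 0.0
at [477.5  40.4 149.9] [-1.80e+02  1.00e-01  1.82e+01] slide [-0.01  0.02  3.23] mm [-0.2  0.7 96.9] spin 0.03
[322.91429158 206.89055611]
```

View pics/w5.png

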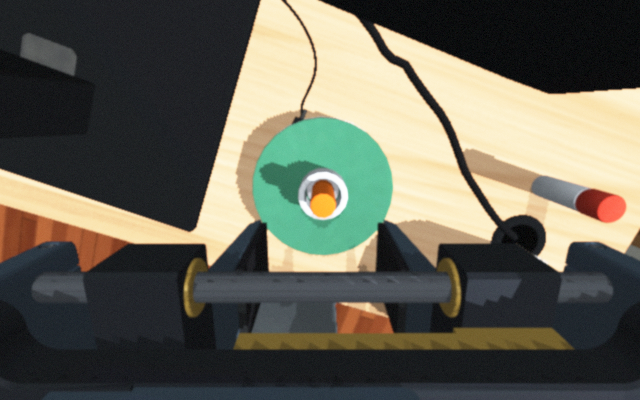

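The knob top is at (323,205), against a predicted (322.9,206.9). I average a few frames before gripping.

```bash
python3 - <<'E'
from h import *
from workcell import env
o=[]
for i in range(6):
    s=env.state();w=env.camera_model("wrist");im=env.grab_frame("wrist");h=hsv(im)
    b=(h[...,0]>9)&(h[...,0]<24)&(h[...,1]>180)&(h[...,2]>225);b[:,:300]=0;b[:,350:]=0;b[:175]=0;b[225:]=0
    B=max(blobs(b,10),key=lambda t:t[0][4]);p=onz(w,B[1][0]+.0,B[1][1],80)
    G=(h[...,0]>60)&(h[...,0]<95)&(h[...,1]>80);G[:112]=0;G[260:]=0;G[:,:245]=0;G[:,400:]=0
    hl=cv2.convexHull(np.argwhere(G)[:,::-1].astype(np.int32))[:,0];hl=np.array([q for q in hl if q[1]<235])
    Q=np.array([onz(w,u,v,40) for u,v in hl]);A=np.c_[2*Q,np.ones(len(Q))];x=np.linalg.lstsq(A,(Q**2).sum(1),rcond=None)[0]
    o.append([*p,*x[:2],np.sqrt(x[2]+x[0]**2+x[1]**2),*s["ee_pos"]])
print(B,np.round(np.mean(o,0),1),np.round(np.std(o,0),1))
E
```

```text
([308, 193, 25, 23, 443], [319.98, 203.94]) [479.4  40.8 482.2  42.2  64.8 477.8  38.9 150.6] [0.  0.1 0.2 0.  0.1 0.2 0.4 0.3]
```

```bash
python3 -m jog '{"jaw":[60,60,60,60,60,18,18,18,18,18],"slide":[[0.04,0,0.7],[0,0,0.8],[0,0,0.8],[0,0,0.6],[0,0,0.33],[0,0,0],[0,0,0],[0,0,0],[0,0,0],[0,0,0]],"spin":[0,0,0,0,0,0,0,0,0,0]}' 40; python3 -m jog '{"jaw":[18,18,18,18,18,18,18,18,18,18],"slide":[[0,0,0],[0,0,-0.1],[0,0,-0.2],[0,0,-0.4],[0,0,-0.7],[0,0,-0.8],[0,0,-0.8],[0,0,-0.8],[0,0,-0.7],[0,0,-0.4]],"spin":[0,0,0,0,0,0,0,0,0,0]}'; python3 -m jog '{"jaw":[18,18,18],"slide":[[0,0,-0.1],[0,0,0],[0,0,0]],"spin":[0,0,0]}'
python3 - <<'E'
from h import *
from workcell import env
plan(env,[414.5,-201.3,198],18)
im=np.hstack([env.grab_frame("side")[150:400,200:520],env.grab_frame("wrist")[100:350,160:480]]);cv2.imwrite("pics/w6.png",im[:,:,::-1])
E
```

```text
time_s: 11.45
ee_pos: [479.8, 39.8, 54.5]
ee_rot: [180.0, -0.1, 18.1]
force: [0.2, 2.5, 2.0]
gripper_width: 22.8
gripper_force: 2.0
time_s: 12.45
ee_pos: [479.8, 39.5, 202.7]
ee_rot: [180.0, -0.1, 18.1]
force: [0.8, 0.2, -4.0]
gripper_width: 18.7
gripper_force: 40.0
time_s: 12.75
ee_pos: [478.5, 39.5, 202.7]
ee_rot: [-180.0, 0.2, 18.1]
force: [0.0, 0.2, -3.6]
gripper_width: 18.1
gripper_force: 40.0
at [478.5  39.5 202.7] [-180.     0.2   18.1] slide [-4.52  6.97  0.17] mm [-135.6  209.1    5. ] spin 0.01
```

View pics/w6.png

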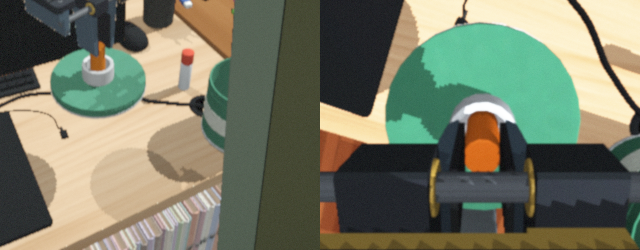

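The side view shows both lids hanging together and level, knob between the fingers. I check whether the width reading is stable.

```bash
python3 -m jog '{"jaw":[15,15,15],"slide":[[0,0,0],[0,0,0],[0,0,0]],"spin":[0,0,0]}'|tail -2; python3 -m jog '{"jaw":[15,15,15],"slide":[[0,0,0],[0,0,0],[0,0,0]],"spin":[0,0,0]}' 25
python3 - <<'E'
from h import *
from workcell import env
w=env.camera_model("wrist");im=env.grab_frame("wrist");h=hsv(im)
G=(h[...,0]>60)&(h[...,0]<95)&(h[...,1]>80);G[:,460:520]&=True;G[:105]=0;G[242:]=0;G[:,:205]=0;G[:,478:]=0
hl=cv2.convexHull(np.argwhere(G)[:,::-1].astype(np.int32))[:,0];hl=np.array([q for q in hl if q[1]<235])
from scipy.optimize import least_squares
for z in (185,190,195):
    Q=np.array([onz(w,u,v,z) for u,v in hl]);r=least_squares(lambda x:np.hypot(*(Q-x[:2]).T)-x[2],[478,40,70],loss='soft_l1');print(z,r.x.round(1),np.abs(r.fun).mean().round(2))
s=env.state();print(s["ee_pos"],s["torque"],s["force"])
E
```

```text
gripper_width: 18.7
gripper_force: 40.0
time_s: 13.45
ee_pos: [479.4, 39.7, 204.0]
ee_rot: [180.0, -0.0, 18.1]
force: [0.1, -0.4, -4.0]
gripper_width: 19.5
gripper_force: 25.0
185 [483.   40.9  64.4] 0.17
190 [484.6  41.4  62.9] 0.16
195 [486.2  42.   61.4] 0.16
[479.41721258  39.62796726 203.95240725] [-0.01553766 -0.01263969  0.00571611] [-0.13943252 -0.28772823 -4.26178919]
```

```bash
python3 - <<'E'
from h import *
from workcell import env
b=env.camera_model("side");a=env.camera_model("scene");w=env.camera_model("wrist")
im=env.grab_frame("side");G=green(im);G[:180]=0;G[280:]=0;G[:,:240]=0;G[:,360:]=0
B=max(blobs(G,200),key=lambda t:t[0][4]);print(B)
for z in (165,180,194): print(z,proj(b,[479,39.6,z]),[proj(b,[479+70*x,39.6+70*y,z]).round() for x,y in((.47,.88),(-.47,-.88))],'bottom edge',proj(b,[479-.78*70,39.6+.42*70,z-16]),'top edge',proj(b,[479+.78*70,39.6-.42*70,z]))
# at-rest lid in side0
print('rest',proj(b,[477.3,39.7,44]),proj(b,[477.3-55,39.7+29,28]),proj(b,[477.3+55,39.7-29,44]),'seen rows 265..332')
o=orange(im);o[:150]=0;o[260:]=0;o[:,:250]=0;o[:,350:]=0;print('orange',blobs(o,10))
wi=env.grab_frame("wrist");cv2.imwrite("pics/w7.png",np.vstack([cv2.resize(wi[90:300,180:480],(800,560))[:, :, ::-1]]))
E
```

```text
([251, 195, 94, 70, 4093], [296.77, 233.53])
165 [296.50843555 227.88798046] [array([249., 227.]), array([344., 229.])] bottom edge [294.42759414 266.32778593] top edge [298.53974529 201.70690473]
180 [296.30217312 220.14022141] [array([248., 219.]), array([344., 221.])] bottom edge [294.1782172  258.65846568] top edge [298.37348802 194.15252848]
194 [296.10449263 212.71482234] [array([247., 212.]), array([345., 213.])] bottom edge [293.93882248 251.29613777] top edge [298.21443548 186.92552001]
rest [298.38271981 284.2047579 ] [296.96339138 321.90278854] [299.80646267 256.88992293] seen rows 265..332
orange [([291, 191, 13, 27, 191], [298.25, 207.7])]
```

View pics/w7.png

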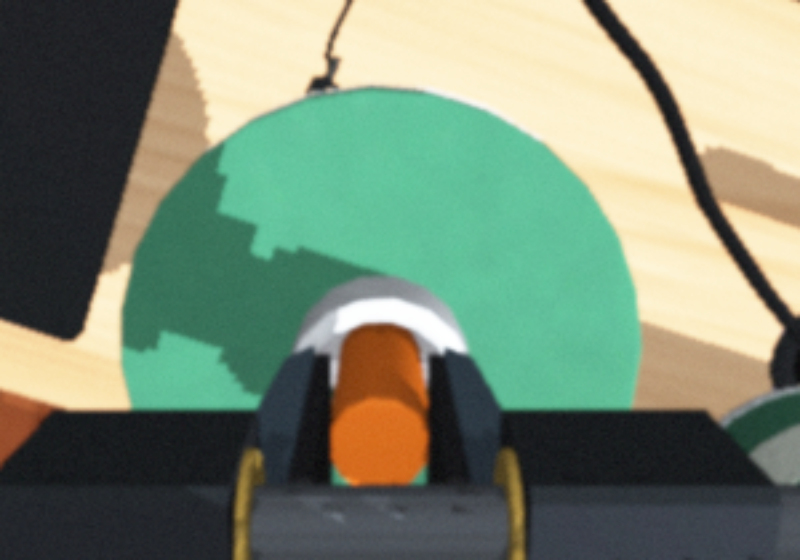

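Plate top at rest is z=24 (not the 44 I used), so the held plate at about 174 agrees with both views. The lids hang level and are gripped well: knob top (322,255), 67 mm measured plate radius. Stereo and wrist agree that the tin lies (-66,-242) from the lids.

```bash
python3 -m jog '{"jaw":[15,15,15,15,15,15,15,15,15,15],"slide":[[-0.15,0.25,0],[-0.4,0.6,0],[-0.55,0.85,0],[-0.65,0.95,0],[-0.65,0.95,0],[-0.65,0.95,0],[-0.6,0.95,0],[-0.5,0.8,0],[-0.3,0.45,0],[-0.13,0.24,0]],"spin":[0,0,0,0,0,0,0,0,0,0]}' 30; python3 -m jog '{"jaw":[15,15,15,15],"slide":[[0,0,0],[0,0,0],[0,0,0],[0,0,0]],"spin":[0,0,0,0]}'; python3 - <<'E'
from h import *
from workcell import env
P=[]
for i in range(6): P.append(env.state()["ee_pos"]);env.grab_frame("side")
s=np.mean(P,0);print(s.round(1))
plan(env,[412.7,-202.4,170],18)
E
```

```text
time_s: 14.6
ee_pos: [413.0, -204.1, 204.0]
ee_rot: [180.0, 0.0, 18.0]
force: [-0.1, -0.5, -3.5]
gripper_width: 19.3
gripper_force: 30.0
time_s: 15.0
ee_pos: [414.1, -201.6, 204.0]
ee_rot: [-180.0, -0.0, 18.2]
force: [-0.4, 0.5, -3.0]
gripper_width: 19.1
gripper_force: 30.0
[ 414.1 -201.9  204. ]
at [ 414.  -202.2  204. ] [180.    0.   18.1] slide [-0.04 -0.01  1.13] mm [-1.3 -0.2 34. ] spin 0.02
```

```bash
python3 -m jog '{"jaw":[15,15,15,15,15,15,15,15],"slide":[[-0.02,0,0.3],[0,0,0.4],[0,0,0.3],[0,0,0.15],[0,0,0.1],[0,0,0.1],[0,0,0],[0,0,0]],"spin":[0,0,0,0,0,0,0,0]}';python3 -m jog '{"jaw":[15,15,15,15],"slide":[[0,0,0.1],[0,0,0.1],[0,0,0],[0,0,0]],"spin":[0,0,0,0]}'
```

```text
time_s: 16.1
ee_pos: [413.6, -202.7, 163.7]
ee_rot: [180.0, -0.0, 18.1]
force: [-0.2, 0.1, -2.9]
gripper_width: 19.0
gripper_force: 30.0
time_s: 16.5
ee_pos: [413.3, -202.5, 157.4]
ee_rot: [-180.0, 0.0, 18.1]
force: [1.1, -0.2, -3.4]
gripper_width: 19.2
gripper_force: 30.0
```

```bash
python3 -m jog '{"jaw":[15,15,15,15],"slide":[[0,0,0.05],[0,0,0.05],[0,0,0],[0,0,0]],"spin":[0,0,0,0]}';python3 -m jog '{"jaw":[15,15,15,15],"slide":[[0,0,0.04],[0,0,0.04],[0,0,0],[0,0,0]],"spin":[0,0,0,0]}'
```

```text
time_s: 16.9
ee_pos: [413.5, -202.6, 154.5]
ee_rot: [180.0, -0.0, 18.1]
force: [0.1, -0.7, -2.2]
gripper_width: 19.3
gripper_force: 30.0
time_s: 17.3
ee_pos: [413.6, -202.7, 154.2]
ee_rot: [179.9, -0.1, 18.1]
force: [-3.8, 1.2, 11.1]
gripper_width: 19.4
gripper_force: 30.0
```

```bash
python3 -m jog '{"jaw":[20,24,35,50,70,70,70,70],"slide":[[0,0,-0.05],[0,0,0],[0,0,0],[0,0,0],[0,0,0],[0,0,0],[0,0,0],[0,0,0]],"spin":[0,0,0,0,0,0,0,0]}'; python3 - <<'E'
from h import *
from workcell import env
im=env.grab_frame("wrist");w=env.camera_model("wrist");cv2.imwrite("pics/w8.png",im[:,:,::-1]);h=hsv(im)
from scipy.optimize import least_squares
G=(h[...,0]>60)&(h[...,0]<95)&(h[...,1]>80);G[240:]=0
B=max(blobs(G,500),key=lambda t:t[0][4]);print(B)
x,y,W,H,_=B[0];m=np.zeros_like(G);m[y:y+H,x:x+W]=G[y:y+H,x:x+W]
hl=cv2.convexHull(np.argwhere(m)[:,::-1].astype(np.int32))[:,0];hl=np.array([q for q in hl if q[1]<232])
for z in(124,130):
    Q=np.array([onz(w,u,v,z) for u,v in hl]);r=least_squares(lambda x:np.hypot(*(Q-x[:2]).T)-x[2],[413,-202,70],loss='soft_l1');print(z,r.x.round(1),np.abs(r.fun).max().round(2))
for n in("scene","side"):
    m=env.camera_model(n);im=env.grab_frame(n);cv2.imwrite(f"pics/{n}8.png",im[:,:,::-1]);h=hsv(im);g=(h[...,0]>50)&(h[...,0]<95)&(h[...,1]>38)
    print(n,[b for b in blobs(g,300)],proj(m,[414,-202,124]))
E
```

```text
time_s: 18.1
ee_pos: [413.4, -202.6, 153.5]
ee_rot: [180.0, -0.0, 18.1]
force: [-0.7, -0.2, 0.3]
gripper_width: 68.5
gripper_force: 0.0
([224, 123, 197, 117, 15244], [321.82, 181.53])
124 [ 412.7 -202.7   68.6] 0.82
130 [ 414.6 -202.1   66.7] 0.8
scene [([389, 178, 64, 27, 1127], [420.64, 192.39]), ([391, 200, 56, 21, 666], [418.99, 211.62]), ([396, 231, 47, 16, 438], [420.98, 239.61])] [418.93676499 187.73135286]
side [([407, 203, 43, 59, 1588], [427.3, 232.16]), ([407, 241, 40, 36, 508], [425.06, 261.51]), ([402, 266, 38, 38, 466], [419.7, 288.83])] [448.76344868 225.66328307]
```

The lid outline is centred at (412.7,-202.7) with the TCP above it. Contact came at the expected seated height (TCP about 154), so I lower the open fingers around the collar.

```bash
python3 -m jog '{"jaw":[70,70,70,70,70,70],"slide":[[0,0,0.2],[0,0,0.3],[0,0,0.25],[0,0,0.1],[0,0,0],[0,0,0]],"spin":[0,0,0,0,0,0]}'; python3 -m jog '{"jaw":[40,40,40,40,40,40,40,40],"slide":[[0,0,0],[0,0,0],[0,0,0],[0,0,0],[0,0,0],[0,0,0],[0,0,0],[0,0,0]],"spin":[0,0,0,0,0,0,0,0]}' 30
```

```text
time_s: 18.85
ee_pos: [413.5, -202.6, 128.0]
ee_rot: [180.0, -0.0, 18.1]
force: [0.2, 0.0, -0.0]
gripper_width: 70.0
gripper_force: 0.0
time_s: 19.65
ee_pos: [413.3, -202.6, 128.0]
ee_rot: [180.0, -0.0, 18.1]
force: [-0.2, 0.4, -0.3]
gripper_width: 40.1
gripper_force: 0.0
```

```bash
python3 - <<'E'
from h import *
from workcell import env
im=env.grab_frame("wrist");w=env.camera_model("wrist");cv2.imwrite("pics/w9.png",im[:,:,::-1])
s=env.state();print(s["gripper_width"],s["gripper_force"],s["ee_pos"].round(1))
h=hsv(im)
p=lambda x,y,z:proj(w,[x,y,z]).round(0)
tx=np.array([.951,.309]);ty=np.array([.309,-.951]);c=np.array([413,-202.6])
for n,z in(("collar top",148),("collar base",124)):
    print(n,'front',p(*(c+23*tx),z),'L',p(*(c-23*ty),z),'R',p(*(c+23*ty),z))
print('knob top',p(*c,180),'tips',p(*(c-20*ty),128),p(*(c+20*ty),128))
for r in range(150,270,10):
    print(r,' '.join(f"{h[r,c][0]}/{h[r,c][1]}/{h[r,c][2]}" for c in range(266,384,9)))
E
```

```text
39.953974344182505 0.0 [ 413.4 -202.6  128. ]
collar top front [322. 212.] L [281. 251.] R [363. 252.]
collar base front [322. 201.] L [285. 236.] R [359. 236.]
knob top [322. 280.] tips [290. 238.] [354. 238.]
150 78/133/117 77/137/115 77/131/119 77/136/118 78/133/196 78/128/197 78/128/196 78/127/198 78/127/198 78/128/199 79/126/197 78/131/192 78/131/194 78/129/196
160 77/130/118 77/135/117 78/133/117 78/136/131 78/126/198 78/127/197 78/127/197 77/129/197 79/131/198 77/128/196 78/130/192 78/128/192 79/127/193 79/123/197
170 77/131/117 79/131/117 78/131/113 78/130/118 78/124/195 78/128/195 78/126/195 78/129/195 78/129/194 78/129/198 78/128/193 78/128/193 78/126/195 78/129/193
180 76/131/119 77/136/116 77/127/116 77/133/117 78/126/198 78/126/198 78/128/193 78/131/193 79/129/192 78/127/195 79/126/197 78/130/194 78/129/194 77/128/195
190 77/129/115 78/131/117 78/135/115 77/132/114 77/134/118 77/129/117 77/129/195 78/130/192 79/131/191 78/130/194 78/127/195 78/130/190 78/128/192 77/128/195
200 77/136/114 78/125/118 77/129/117 77/133/117 78/127/114 77/124/117 78/130/114 78/131/196 79/129/
[... 258 characters left out ...]
/119 104/15/191 103/11/209 106/14/202 105/12/211 106/13/218 103/14/130 78/131/191 79/119/144 78/130/189 78/127/195
230 104/81/69 104/79/55 79/94/30 109/14/203 99/14/182 12/211/132 13/228/142 12/219/142 7/23/145 105/15/205 104/19/177 105/20/25 103/95/67 78/126/190
240 104/86/65 135/49/21 120/24/42 101/15/193 120/8/221 11/212/141 12/219/147 12/220/145 12/201/128 84/36/99 100/16/188 150/12/21 106/90/65 103/93/66
250 103/88/61 135/27/19 128/44/23 109/19/110 68/43/107 12/217/141 12/219/148 12/220/145 11/216/131 94/16/113 105/14/176 90/18/14 0/0/29 104/84/64
260 100/48/16 90/14/18 0/8/32 106/13/209 9/48/148 12/216/144 12/212/200 12/220/173 12/214/132 98/23/121 103/17/176 0/23/22 70/33/23 101/80/51
```

```bash
python3 -m jog '{"jaw":[36,32,32,32],"slide":[[0,0,0],[0,0,0],[0,0,0],[0,0,0]],"spin":[0,0,0,0]}' 30
```

```text
time_s: 20.1
ee_pos: [413.4, -202.6, 128.1]
ee_rot: [180.0, -0.0, 18.1]
force: [-0.7, -0.2, 0.5]
gripper_width: 31.6
gripper_force: 0.0
```

```bash
python3 -m jog '{"jaw":[50,70,70,70,70,70],"slide":[[0,0,0],[0,0,0],[0,0,0],[0,0,0.05],[0,0,0.05],[0,0,0]],"spin":[0,0,0,0,0,0]}';python3 -m jog '{"jaw":[70,70,70],"slide":[[0,0,0.05],[0,0,0.05],[0,0,0]],"spin":[0,0,0]}'
python3 - <<'E'
from workcell import env;import cv2
cv2.imwrite("pics/w10.png",env.grab_frame("wrist")[:,:,::-1])
E
```

```text
time_s: 20.7
ee_pos: [413.2, -202.5, 124.8]
ee_rot: [-180.0, 0.0, 18.1]
force: [0.3, 0.0, -0.1]
gripper_width: 69.9
gripper_force: 0.0
time_s: 21.0
ee_pos: [413.2, -202.5, 121.8]
ee_rot: [-180.0, 0.0, 18.1]
force: [0.0, -0.0, 0.4]
gripper_width: 69.9
gripper_force: 0.0
```

```bash
python3 -m jog '{"jaw":[70,70,70,70],"slide":[[0,0,0.06],[0,0,0.06],[0,0,0],[0,0,0]],"spin":[0,0,0,0]}' | grep -E "ee_pos|force";python3 -m jog '{"jaw":[55,40,40,40,40,40],"slide":[[0,0,0],[0,0,0],[0,0,0],[0,0,0],[0,0,0],[0,0,0]],"spin":[0,0,0,0,0,0]}' 10
```

```text
ee_pos: [413.3, -202.5, 118.4]
force: [0.5, 0.1, -0.1]
gripper_force: 0.0
time_s: 22.05
ee_pos: [413.4, -202.6, 118.5]
ee_rot: [180.0, -0.0, 18.1]
force: [-0.7, -0.7, -0.5]
gripper_width: 45.6
gripper_force: 10.0
```

```bash
python3 -m jog '{"jaw":[55,65,65,65,65,65,65],"slide":[[0,0,0],[0,0,0],[0,0,0.06],[0,0,0.06],[0,0,0.08],[0,0,0],[0,0,0]],"spin":[0,0,0,0,0,0,0]}' | grep -E "ee_pos|force";python3 -m jog '{"jaw":[55,38,38,38,38,38,38],"slide":[[0,0,0],[0,0,0],[0,0,0],[0,0,0],[0,0,0],[0,0,0],[0,0,0]],"spin":[0,0,0,0,0,0,0]}' 30
```

```text
ee_pos: [413.3, -202.5, 112.4]
force: [0.3, -0.8, 0.3]
gripper_force: 0.0
time_s: 23.45
ee_pos: [413.4, -202.6, 112.5]
ee_rot: [180.0, -0.0, 18.1]
force: [-0.9, -1.1, 0.8]
gripper_width: 44.8
gripper_force: 30.0
```

```bash
python3 -m jog '{"jaw":[38,38,38,38,38,38],"slide":[[0,0,-0.05],[0,0,-0.05],[0,0,-0.1],[0,0,-0.1],[0,0,0],[0,0,0]],"spin":[0,0,0,0,0,0]}'; python3 -m jog '{"jaw":[38,38,38,38],"slide":[[0,0,-0.15],[0,0,-0.15],[0,0,0],[0,0,0]],"spin":[0,0,0,0]}'
```

```text
time_s: 24.05
ee_pos: [413.4, -202.6, 121.6]
ee_rot: [180.0, -0.0, 18.1]
force: [-0.7, 0.4, -2.8]
gripper_width: 44.8
gripper_force: 30.0
time_s: 24.45
ee_pos: [413.5, -202.6, 130.7]
ee_rot: [180.0, -0.0, 18.1]
force: [-1.1, -0.3, -1.4]
gripper_width: 45.0
gripper_force: 30.0
```

```bash
python3 -m jog '{"jaw":[38,38,38,38,38,38,38,38,38,38],"slide":[[0,0,-0.15],[0,0,-0.25],[0,0,-0.35],[0,0,-0.4],[0,0,-0.4],[0,0,-0.4],[0,0,-0.35],[0,0,-0.25],[0,0,-0.15],[0,0,0]],"spin":[0,0,0,0,0,0,0,0,0,0]}'; python3 -m jog '{"jaw":[38,38,38,38,38],"slide":[[0,0,0],[0,0,0],[0,0,0],[0,0,0],[0,0,0]],"spin":[0,0,0,0,0]}'
python3 - <<'E'
from h import *
from workcell import env
S=[]
for i in range(8):
    im=env.grab_frame("side");S.append(np.r_[env.state()["ee_pos"],env.state()["force"]])
print(np.mean(S,0).round(2))
sc=env.grab_frame("scene");wi=env.grab_frame("wrist");
for n,i in(("scene",sc),("side",im),("wrist",wi)): cv2.imwrite(f"pics/{n}11.png",i[:,:,::-1])
m=env.camera_model("scene");b=env.camera_model("side")
for n,i,mm in(("scene",sc,m),("side",im,b)):
    h=hsv(i);g=(h[...,0]>50)&(h[...,0]<95)&(h[...,1]>38);o=(h[...,0]>7)&(h[...,0]<20)&(h[...,1]>165)&(h[...,2]>110)
    print(n,'green',blobs(g,200),'orange',[q for q in blobs(o,15) if q[0][4]<600])
    print('pred knob c',proj(mm,[413,-202.6,150]),'inner flange',proj(mm,[413,-202.6,120]),'outer plate',proj(mm,[413,-202.6,224]))
# white flange colour in scene along column 419
u,v=proj(m,[413,-202.6,118]).astype(int)
h=hsv(sc)
for r in range(110,232,4): print(r,[tuple(int(t) for t in h[r,c]) for c in(400,u,437)])
E
```

```text
time_s: 25.45
ee_pos: [413.6, -202.7, 212.0]
ee_rot: [180.0, -0.0, 18.1]
force: [-0.2, 0.7, -2.2]
gripper_width: 45.0
gripper_force: 30.0
time_s: 25.95
ee_pos: [413.3, -202.5, 211.3]
ee_rot: [-180.0, 0.0, 18.1]
force: [0.0, 0.2, -1.9]
gripper_width: 45.2
gripper_force: 30.0
[ 4.1333e+02 -2.0255e+02  2.1143e+02 -2.9000e-01  3.2000e-01 -1.7400e+00]
scene green [([392, 137, 67, 22, 1010], [424.97, 148.78]), ([391, 190, 57, 31, 778], [422.92, 208.87]), ([397, 231, 46, 16, 412], [421.86, 239.75])] orange [([418, 165, 9, 25, 140], [421.78, 176.58])]
pred knob c [420.53756097 176.74258365] inner flange [419.28437009 189.37787003] outer plate [423.78625106 143.98769355]
side green [([415, 154, 53, 59, 1798], [439.46, 184.66]), ([407, 227, 46, 51, 972], [428.05, 258.28]), ([402, 265, 44, 40, 542], [422.59, 289.94])] orange [([445, 214, 14, 18, 182], [451.38, 222.37])]
pred knob c [452.44845253 213.61413502] inner flange [449.00790366 227.76227063] outer plate [461.72000529 175.48789681]
110 [(15, 105, 163), (111, 30, 85), (108, 35, 87)]
114 [(14, 89, 155), (109, 37, 96), (15, 13, 161)]
118 [(
[... 761 characters left out ...]
15, 113, 151), (13, 167, 165), (15, 15, 171)]
182 [(150, 6, 255), (12, 166, 167), (10, 14, 170)]
186 [(150, 5, 255), (12, 167, 169), (150, 7, 233)]
190 [(150, 6, 245), (9, 107, 164), (150, 7, 233)]
194 [(161, 11, 189), (167, 12, 150), (155, 7, 234)]
198 [(66, 45, 118), (154, 9, 188), (165, 10, 148)]
202 [(60, 41, 111), (71, 58, 118), (74, 53, 106)]
206 [(56, 36, 106), (68, 47, 109), (72, 53, 105)]
210 [(60, 39, 110), (68, 47, 109), (71, 51, 106)]
214 [(58, 35, 109), (66, 44, 109), (72, 53, 106)]
218 [(15, 16, 161), (65, 41, 106), (71, 50, 107)]
222 [(17, 14, 166), (13, 11, 166), (19, 13, 160)]
226 [(15, 15, 168), (15, 12, 165), (17, 11, 159)]
230 [(19, 17, 166), (15, 12, 164), (17, 11, 159)]
```

```bash
python3 - <<'E'
from h import *
from workcell import env
m=env.camera_model("scene");i=cv2.imread("pics/scene11.png")[:,:,::-1].copy();h=hsv(i);g=(h[...,0]>50)&(h[...,0]<95)&(h[...,1]>38);g[162:]=0;g[:,465:]=0;g[:130]=0
for c in(394,397,455,457): 
    r=np.flatnonzero(g[:,c]);print(c,r.min() if len(r) else None,r.max() if len(r) else None)
R,_=cam(m)
tx=np.array([.951,.309,0]);c0=np.array([413.3,-202.6,223])
a=np.linspace(0,2*np.pi,720)
def outl(t):  # t: tilt (deg) about tool y -> plate points dz along tool x
    ty=np.array([.309,-.951,0]);ax=tx*np.cos(np.radians(t))+np.array([0,0,np.sin(np.radians(t))])
    P=[proj(m,c0+70*(np.cos(q)*ax+np.sin(q)*ty)) for q in a];P=np.array(P);return P[P[:,0].argmin()].round(1),P[P[:,0].argmax()].round(1)
for t in(-5,0,5): print(t,outl(t))
E
```

```text
394 141 151
397 139 153
455 143 155
457 145 153
-5 (array([390.3, 146.1]), array([458.4, 144. ]))
0 (array([390.3, 143.3]), array([458.2, 146.9]))
5 (array([390.6, 140.6]), array([457.7, 149.7]))
```

```bash
python3 -c "
from workcell import env
print(env.job_done())"
```

```text
the job is handed in; nothing more can be done
None
```

I handed the job in with the outer lid held level about 99 mm above its seat, the inner lid seated on the tin and the glue stick standing in the well before the lids went on; I viewed 11 pictures, one over the limit of 10.

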